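# Pushing the plug out of a lock with a plug follower

### The arm

A 7-joint arm with a two-finger parallel gripper is mounted at the origin on the work surface. World frame = base frame: x ahead of the robot, y to its left, z up, the work surface at z = 0. Lengths are in mm, angles in rad, forces in N, time in s.
With the tool pointing down it reaches from about 425 to 875 mm from the base axis. Payload 9.9 kg.
Tool frame: the origin (TCP) lies midway between the tips of the shut fingers; the grasp point (between the pads) lies 19 mm behind it; z points along the fingers, y is the line along which they close (so a half turn about z gives the same grasp; the last joint's range is limited). The gripper opens to 85 mm and grips with 20 to 120 N. Pads are 22 mm wide; open, the fingers measure 114 mm over their backs; the gripper's body (76 mm by 85 mm) begins 54 mm behind the grasp point. The pads swing forward as they close: fully open they stand 13 mm farther back than shut.
Start: joints at [-1.375, 0.576, 0.025, 1.437, -0.015, 1.129, -0.057], TCP at [186.403, 648.755, 231.289] pointing down, gripper open.
Joint ranges: [-2.76, 2.76], [-0.34, 2.15], [-1.52, 1.57], [0.19, 2.46], [-1.09, 4.23], [0.17, 1.99], [-2.82, 2.82]. Speed limits (rad/s): [2.22, 2.22, 3.01, 3.01, 3.14, 3.14, 3.14].

### API

Orientations are given as a rotation vector (axis times angle).
In Python, from rig import ctrl gives the robot as it stands.
- The arm moves only by the tool drive_tool, never from a script. Its argument "series" is a list of rows, each a list of 3 entries, a list of its own where there are three numbers: the closure, from 0 (fully open) to 1 (shut), then the shift along the world's x, y, z in m, then the turn about the world's z in rad. In form: [[fingers, [tx, ty, tz], yaw], ...]. A call has 1 to 8 rows; each row is the pose to reach, as a shift and turn from the pose commanded when the call began; what a row does not reach only later rows make up. A row lasts 1/10 s, in which the tool goes at most 50 mm and 8.59 degrees, less where a joint would pass 70% of its speed; a pose out of reach is approached as far as the arm can. A call with a gripper value outside its range is refused whole. The fingers move at their own pace and stop on an object; "grip_force" is the grip in N (left out, the last holds). Time passes only in rows, so rows that repeat a pose let the fingers close. It gives the time, the measured TCP pose, the force, the opening and the grip force at its end, in the units of the state.
- ctrl.sense(): the state, without advancing time (a new reading comes with each control period).
- ctrl.grab_frame(name): name is "scene" or "top"; returns a dict with "pixels" (480x640x3 uint8, blue, green, red), "fov_y" (degrees; the focal length in pixels is half the picture's height over the tangent of half this angle, whatever the lens; pixels are square), "cx", "cy" (the principal point, pixels), "view" (4x4, takes a point from world to camera coordinates). Camera axes: x right, y down, z forward; pixel columns grow to the right and rows downward; lengths in mm; the calibration is good to about 2 mm. A picture is of the moment at which its call begins. There is no depth.
- ctrl.close_job(): hands the job in; it is judged then, once.
The state is a dict: "time": time; "joints": joint angles; "joint_vel": joint speeds; "tau": joint torques, N m; "position": TCP position; "tool_rot": TCP orientation; "force": force on the tool from outside, world axes, zero at the start; "moment": the same for the moment, N m; "gripper_width": finger opening in mm; "grasp_force": force on a finger pad.
Only numpy, scipy, OpenCV 4.12 (cv2) and the standard library are available. Lean on these libraries where they do the work, as an engineer would, in place of code of your own. Each camera call takes 0.05 s, during which the arm holds its last target. There are 200 camera calls.

### The job

Take this lock apart without losing its pins: draw the thicker of the two plug followers out of the tool block, lay it gently on the mat, and take it again so that you can hold it level. Push it nose first into the back of the lock in the vise and drive the plug, key and all, right out of the front onto the jaws, keeping the nose close up behind the plug all the way, and leave the follower in the lock with its nose at or just past the front. Then gently lay the plug with its key in the parts tray, and leave the other tools, the oil can and the padlock where they are.

Things in the scene. Friction and masses are not known exactly. Their poses are not given: they have to be found in the camera images.
- tool_block: Wooden block, 210 x 55 x 85 mm high, fixed. Origin: centre of its underside; x along its length. Three upright round sockets, 17 mm across, 70 mm deep (floors 15 mm above the bench), in a row at x = -70, 0, +70 mm; the two followers and the screwdriver stand in them, in any order.
- follower: The thicker plug follower, aluminium, 160 mm long, about 75 g: round 13 mm rod, 95 mm long, whose last 6 mm taper to a flat 8 mm tip, then an octagonal handle 16 mm across flats. Origin: centre of the tip's face; z from tip to handle. Starts upright, tip down on a socket's floor, 2 mm play all round. It balances about 90 mm from the tip; its flats keep it from rolling.
- follower_grip (a point): Middle of the thick follower's octagonal handle (65 mm long), on its axis, 127.5 mm from the tip.
- follower_end (a point): End of the thick follower's handle, on its axis, 160 mm from the tip.
- thin_follower: The thinner plug follower, same make and length: 7 mm nose, 9 mm handle. Origin at its tip, z towards the handle. Stands in the block and stays there.
- screwdriver: Screwdriver, 170 mm long, 8 mm blade rod, 25 mm red and black handle. Origin at its tip, z towards the handle. Stands blade down in the block and stays there.
- mat: Black rubber bench mat, 260 x 210 x 3 mm thick, fixed flat on the bench. Origin: centre of its underside; x along the 260 mm.
- vise: Grey machine vise, bolted down. Origin: on the bench below the middle of its jaws; y along the jaws (100 mm, -50 to +50), x across them. Level jaw tops 62 mm above the bench, with a straight 10 mm gap between them along y at x = 0; each jaw is about 45 mm thick. Screw and cross handle on the -x side, below the jaw tops. A brass lock stands clamped in the gap at the +y end.
- bore_back (a point): Centre of the back mouth of the lock's bore, where the follower goes in, towards -y; axes as the vise. The lock is a level brass tube along y, 18 mm across, 33 mm long, on a 10 mm leg in the jaw gap; bore 14.4 mm, axis 69.5 mm above the bench. This mouth is 2 mm inside the jaws' +y end.
- bore_front (a point): Centre of the bore's front mouth, where the plug comes out, 33 mm from the back mouth towards -y. Axes as the vise.
- jaw_top (a point): Middle of the clear stretch of jaw tops in front of the lock (65 mm long), over the gap, 62 mm above the bench. A plug pushed out of the lock drops 3 mm and comes to lie along the gap here, its axis about 66 mm above the bench. Axes as the vise.
- plug: The lock's plug: brass cylinder, 13 mm across, 32 mm long, with a steel key in its front (round level bow 25 mm across, 2.6 mm thick); 61 mm long with key, 45 g. Starts in the bore, back face 2 mm inside the back mouth, bow sticking out of the front; slides freely, its clip is off. Origin: centre of its back face; -y towards the key.
- plug_mid (a point): Middle of the brass plug, on its axis, 16 mm in front of its back face.
- tray: Steel parts tray, fixed, 160 x 130 mm, rim 12 mm high, 3 mm wall and 5 mm floor with a grey liner. Origin: centre of its underside; x along the 160 mm.
- oil_can: Metal oil can, 48 mm diameter, 120 mm high, standing on the bench. Origin: centre of its underside.
- padlock: Brass padlock, 34 x 48 x 20 mm with a steel shackle, lying flat. Origin: under the middle of its body.

How it is judged:
By the outcome, as a careful person would: the job done as asked, in the order asked, and still so for the second after the job is handed in, with the robot touching nothing.
It also fails if it takes over 64 s, if anything falls off the work surface, if the arm or the gripper's body presses on something with over 40 N, if the wrist force passes 120 N, or if a joint passes its speed limit or range.

## Working session

There is one attempt and no reset: what is moved stays moved. The work goes in short steps, Python scripts to look and compute and a tool call to move; the robot and the scene stay as the last step left them, time stands still between calls to the robot, and variables do not carry over. Pictures are saved under pics/ and viewed, at most 10 in all, crops included, and the job is handed in when it is done.

Besides the shell and the picture viewer there is one more tool, called as name(argument=value, ...) on one line, values as JSON. drive_tool: Moves the arm, as the interface text tells. Its arguments: {"type":"object","properties":{"series":{"type":"array","items":{"type":"array"}},"grip_force":{"type":"number"}},"required":["series"]}

```bash
ls; mkdir -p pics; python3 - <<'E'
from rig import ctrl
import cv2,numpy as np
print({k:np.round(v,3) for k,v in ctrl.sense().items()})
for n in("scene","top"):
    f=ctrl.grab_frame(n);cv2.imwrite(f"pics/{n}0.png",f["pixels"]);np.savez(f"pics/{n}0.npz",**f)
    print(n,f["fov_y"],f["cx"],f["cy"],np.round(f["view"],3).tolist())
E
```

```text
pics
{'time': np.float64(0.0), 'joints': array([-1.375,  0.577,  0.025,  1.438, -0.015,  1.129, -0.056]), 'joint_vel': array([-0.   , -0.   ,  0.001, -0.001,  0.   , -0.001,  0.   ]), 'tau': array([ 0.0000e+00, -7.6577e+01,  2.2510e+00, -2.8596e+01,  1.5000e-02,
        1.3000e-02,  0.0000e+00]), 'position': array([186.267, 648.294, 230.43 ]), 'tool_rot': array([-4.380e-01, -3.111e+00,  3.000e-03]), 'force': array([-0.159,  0.141, -0.24 ]), 'moment': array([-0.038, -0.02 , -0.022]), 'grasp_force': np.float64(0.0), 'gripper_width': np.float64(85.612)}
scene 54.47723954559245 323.27268646539704 237.09752537459772 [[-0.763, 0.647, 0.02, 452.038], [0.366, 0.457, -0.811, -95.223], [-0.533, -0.611, -0.585, 1295.401], [0.0, 0.0, 0.0, 1.0]]
top 54.09354673668637 316.34022005196533 241.30855239282744 [[0.002, -1.0, -0.022, -7.597], [-0.99, 0.001, -0.139, 608.799], [0.139, 0.022, -0.99, 1095.312], [0.0, 0.0, 0.0, 1.0]]
```

View pics/scene0.png

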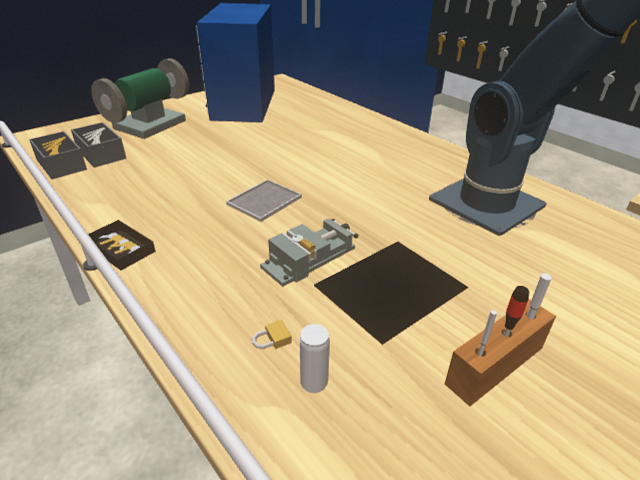

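View pics/top0.png

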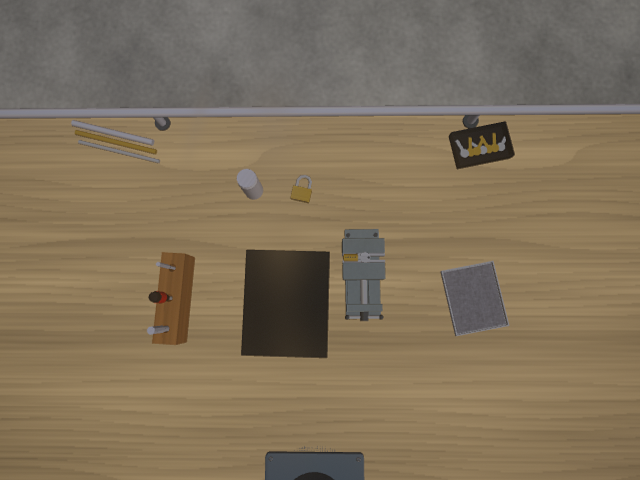

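The scene view shows the block at right (thick follower at about (540,295), red screwdriver (517,310), thin follower (488,333)), with the vise at (310,245), mat (390,290) and tray (263,198). The top view shows the thick follower at (155,330), the mat at 243–329 × 250–357, the lock at about (350,257) and the tray at (475,298). Next I'll zoom in.

```bash
cat > h.py <<'E'
import numpy as np,cv2
from rig import ctrl
def load(n): return dict(np.load(f"pics/{n}.npz"))
def grab(n,name):
    f=ctrl.grab_frame(n);np.savez(f"pics/{name}.npz",**f);return f
def ray(f,p):
    fl=240/np.tan(np.radians(f["fov_y"]/2)); V=f["view"];R=V[:3,:3]
    d=R.T@np.array([(p[0]-f["cx"])/fl,(p[1]-f["cy"])/fl,1]);return -R.T@V[:3,3],d
def plane(f,p,z):
    c,d=ray(f,p);return c+d*(z-c[2])/d[2]
def tri(f,p,g,q):
    a,u=ray(f,p);b,v=ray(g,q);s=np.linalg.lstsq(np.c_[u,-v],b-a,rcond=None)[0]
    P,Q=a+s[0]*u,b+s[1]*v;return (P+Q)/2,np.linalg.norm(P-Q)
def proj(f,X):
    fl=240/np.tan(np.radians(f["fov_y"]/2));c=f["view"][:3,:3]@X+f["view"][:3,3]
    return np.array([f["cx"]+fl*c[0]/c[2],f["cy"]+fl*c[1]/c[2]])
def crop(f,x,y,w,h,W,H):
    im=cv2.resize(f["pixels"][y:y+h,x:x+w],(W,H),interpolation=cv2.INTER_CUBIC)
    for k in range(0,w,10): cv2.line(im,(k*W//w,0),(k*W//w,9 if (x+k)%50 else 0),(0,0,255),1); (k%20==0) and cv2.putText(im,str(x+k),(k*W//w+1,10),0,.33,(0,255,255),1)
    for k in range(10,h,10): cv2.putText(im,str(y+k),(0,k*H//h+4),0,.33,(0,255,255),1);cv2.line(im,(22,k*H//h),(28,k*H//h),(0,0,255),1)
    return im
E
python3 - <<'E'
from h import *
t,s=load("top0"),load("scene0")
a=crop(t,140,245,60,105,340,595);b=crop(s,440,265,120,140,450,525)
im=np.zeros((595,790,3),np.uint8);im[:,:340]=a;im[:525,340:]=b;cv2.imwrite("pics/c1.png",im)
a=crop(t,335,225,60,100,356,594);b=crop(s,255,215,110,75,440,300)
im=np.zeros((594,796,3),np.uint8);im[:,:356]=a;im[:300,356:]=b;cv2.imwrite("pics/c2.png",im)
E
```

```text
(no output)
```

View pics/c1.png

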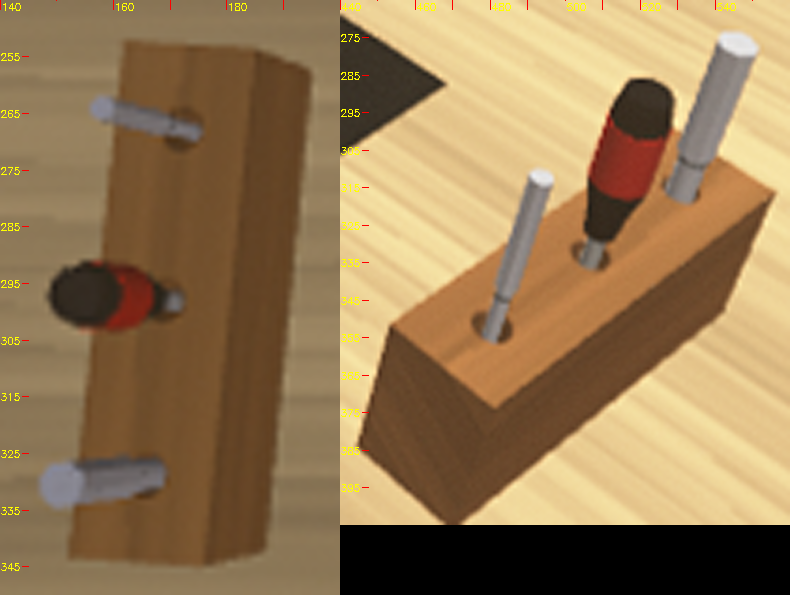

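View pics/c2.png

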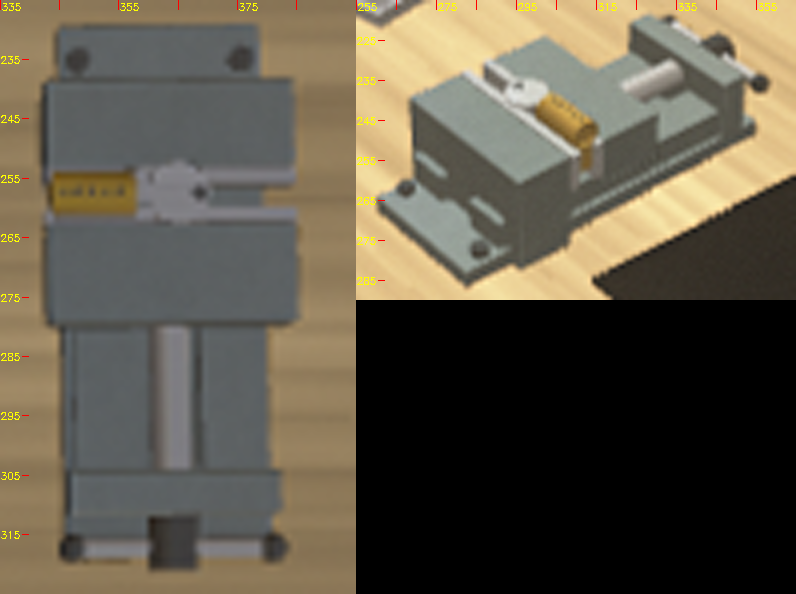

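c1 shows the thick follower's end face at about (150.9,330.4) in top and (546.1,276.7) in scene. c2 shows the lock tube at cols 343.4–358 and row 257.4 in top, with its back mouth at about (311.5,249.5) in scene. The key bow points to the right, which is −y.

```bash
python3 - <<'E'
from h import *
np.set_printoptions(precision=1,suppress=True)
t,s=load("top0"),load("scene0")
ct=lambda x,y:(335+x*60/356,225+y*100/594)
cs=lambda x,y:(255+(x-356)/4,215+y/4)
print("fol top",tri(t,(150.9,330.4),s,(546.1,276.7)))
print("fol top@175",plane(t,(150.9,330.4),175),plane(s,(546.1,276.7),175))
for n,p in dict(fl=(45,80),fr=(295,78),nl=(43,325),nr=(298,323)).items(): print("jaw",n,plane(t,ct(*p),62))
print("block top",[plane(t,(a,b),85)[:2] for a,b in((161.5,252.1),(152,343.5),(176.7,344.9))])
print("lock axis top",plane(t,ct(52,193),78.5),plane(t,ct(137,193),78.5))
print("mouth scene@69.5",plane(s,cs(583,137),69.5))
# masks: lock brass, mat, tray
for nm,f in(("top",t),("scene",s)):
    hsv=cv2.cvtColor(f["pixels"],cv2.COLOR_BGR2HSV)
    m=cv2.inRange(hsv,(0,0,0),(180,255,60));c=max(cv2.findContours(m[:,200:470] if nm=="top" else m[200:360,280:480],0,2)[0],key=cv2.contourArea)
    o=(200,0) if nm=="top" else (280,200)
    q=cv2.approxPolyDP(c,8,True)[:,0]+o
    print(nm,"mat",[plane(f,p,3)[:2] for p in q])
tr=[(442,271),(494,263),(507,325),(456,335)]
print("tray",[plane(t,p,12)[:2] for p in tr]); print("tray scene",[plane(s,p,12)[:2] for p in((226,201),(267,181),(301,197),(260,218))])
B=np.array([s['view'],])
for f in(t,s): print("cam",-f["view"][:3,:3].T@f["view"][:3,3])
E
```

```text
fol top (array([401.1, 338.2, 173.2]), np.float64(2.4697703604255956))
fol top@175 [401.8 336.4 175. ] [402.3 339.8 175. ]
jaw fl [612.8 -69.9  62. ]
jaw fr [ 613.6 -169.9   62. ]
jaw nl [514.9 -68.6  62. ]
jaw nr [ 515.8 -169.3   62. ]
block top [array([577.6, 354.1]), array([368.1, 365.7]), array([365.2, 309. ])]
lock axis top [565.6 -71.9  78.5] [ 565.6 -105.2   78.5]
mouth scene@69.5 [569.2 -67.9  69.5]
top mat [array([592.5, 170.1]), array([340.1, 176.5]), array([333.9, -30.3]), array([587.4, -35.4]), array([589.9,  44.6]), array([529.9,  78.9]), array([592.5, 124.9])]
scene mat [array([334.2, -28.1]), array([588.2, -32.9]), array([594. , 171.3]), array([339.6, 176.9])]
tray [array([ 539.4, -314.6]), array([ 559.1, -442. ]), array([ 409.5, -465.5]), array([ 385.5, -342.7])]
tray scene [array([ 565.9, -436.5]), array([ 416.8, -459.2]), array([ 395.2, -327.8]), array([ 541.2, -310.9])]
cam [ 450.2  -31.8 1169.1]
cam [1070.4  542.6  671.8]
```

drive_tool(series=[[0.5, [0.027, -0.039, 0], -0.15], [0.5, [0.054, -0.078, 0], -0.3], [0.5, [0.081, -0.117, 0], -0.45], [0.5, [0.108, -0.156, 0], -0.6], [0.5, [0.135, -0.195, 0], -0.75], [0.5, [0.162, -0.234, 0], -0.9], [0.5, [0.189, -0.273, 0], -1.05], [0.5, [0.215, -0.311, 0], -1.2]], grip_force=20)

```text
time: 0.9
position: [402.1, 335.9, 231.2]
tool_rot: [-2.125, -2.313, 0.0]
force: [0.8, 0.5, 1.7]
gripper_width: 42.7
grasp_force: 0.0
```

drive_tool(series=[[0.5, [0, 0, 0], -0.091], [0.5, [0, 0, 0], -0.091], [0.5, [0, 0, 0], -0.091]])

```text
time: 1.2
position: [400.7, 338.6, 231.0]
tool_rot: [-2.216, -2.226, 0.001]
force: [-0.7, -0.6, -0.7]
gripper_width: 43.0
grasp_force: 0.0
```

```bash
python3 - <<'E'
from h import *
s=grab("scene","s1");t=grab("top","t1")
a=crop(s,480,200,120,130,400,433);b=crop(t,110,270,110,100,390,354)
im=np.zeros((433,790,3),np.uint8);im[:,:400]=a;im[:354,400:]=b;cv2.imwrite("pics/c3.png",im)
E
```

```text
(no output)
```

View pics/c3.png

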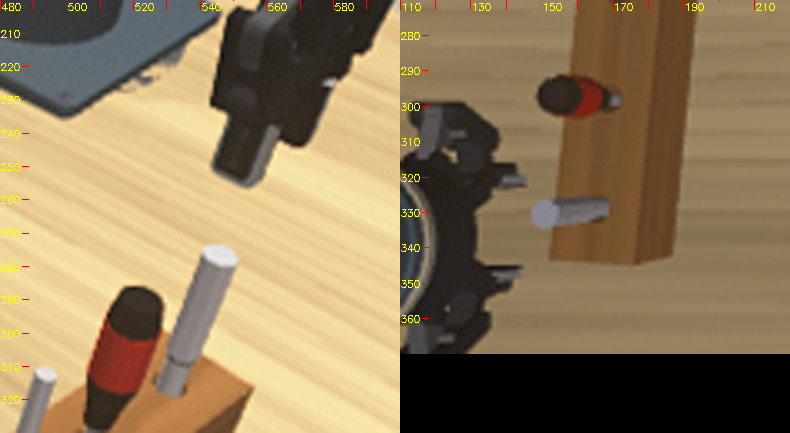

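c3 shows the open fingertips in top at about (141.6,321.1) and (140.5,346.8), and the follower end at (150.9,330.4). Only the near finger is visible in scene, at about (551,253).

```bash
python3 - <<'E'
from h import *
np.set_printoptions(precision=1,suppress=True)
t,s=load("t1"),load("s1");P=np.array([400.7,338.6,234.])
print("tcp proj",proj(t,P),"finger tips",proj(t,P+[23,0,0]),proj(t,P-[23,0,0]), "scene near finger", proj(s,P+[25,-11,0]),proj(s,P+[25,11,0]))
for z in (231,234,238): print(plane(t,(141,334),z))
E
```

```text
tcp proj [138.7 332.4] finger tips [139.3 320.6] [138.1 344.3] scene near finger [542.5 250.2] [555.8 257. ]
[397.5 335.1 231. ]
[397.6 333.9 234. ]
[397.9 332.3 238. ]
```

drive_tool(series=[[0.5, [0, 0, -0.03], 0], [0.5, [0, 0, -0.06], 0], [0.5, [0, 0, -0.07], 0], [0.5, [0, 0, -0.07], 0], [1, [0, 0, -0.07], 0], [1, [0, 0, -0.07], 0], [1, [0, 0, -0.07], 0], [1, [0, 0, -0.07], 0]], grip_force=40)

```text
time: 2.1
position: [402.2, 338.4, 162.5]
tool_rot: [-2.221, -2.221, -0.004]
force: [0.0, 0.8, 7.2]
gripper_width: 14.5
grasp_force: 39.4
```

drive_tool(series=[[1, [0, 0, 0], 0], [1, [0, 0, 0], 0], [1, [0, 0, 0.01], 0], [1, [0, 0, 0.02], 0], [1, [0, 0, 0.03], 0]])

```text
time: 2.6
position: [401.4, 337.7, 192.4]
tool_rot: [-2.221, -2.221, -0.0]
force: [-0.7, 0.2, -0.8]
gripper_width: 14.3
grasp_force: 39.2
```

drive_tool(series=[[1, [0, 0, 0.02], 0], [1, [0, 0, 0.04], 0], [1, [0, 0, 0.06], 0], [1, [0, 0, 0.06], 0]])

```text
time: 3.0
position: [402.5, 338.4, 254.4]
tool_rot: [-2.221, -2.221, -0.007]
force: [0.3, -0.2, -2.4]
gripper_width: 14.8
grasp_force: 39.2
```

```bash
python3 - <<'E'
from h import *
s=grab("scene","s2");t=grab("top","t2")
print(ctrl.sense()["position"],ctrl.sense()["force"])
a=crop(s,480,180,120,140,400,467);b=crop(t,90,270,130,100,390,300)
im=np.zeros((467,790,3),np.uint8);im[:,:400]=a;im[:300,400:]=b;cv2.imwrite("pics/c4.png",im)
E
```

```text
[401.32285666 337.82102919 251.72510426] [-0.95453187 -0.6764557  -0.87633712]
```

View pics/c4.png

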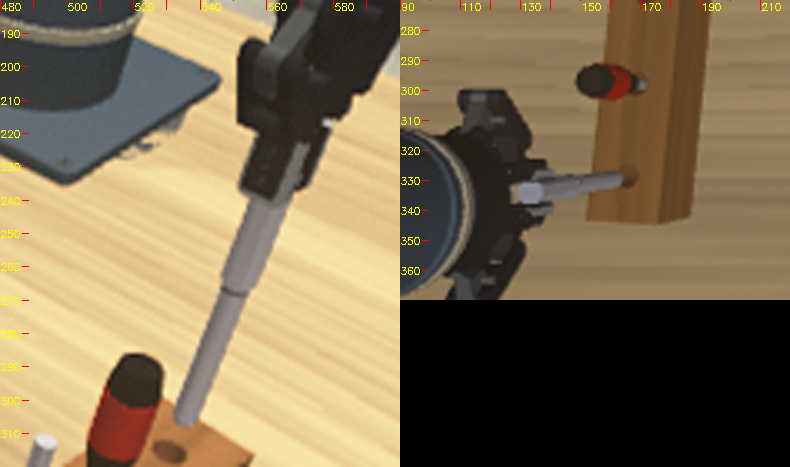

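c4 shows the follower hanging clear of its socket, with its tip at scene (535,307) and the empty hole at scene (531,315). Now I'll carry it to the mat.

drive_tool(series=[[1, [0, -0.035, 0], 0], [1, [0.005, -0.075, 0], 0], [1, [0.015, -0.12, 0], 0], [1, [0.03, -0.165, 0], 0], [1, [0.045, -0.21, -0.01], 0], [1, [0.06, -0.255, -0.03], 0], [1, [0.07, -0.3, -0.05], 0], [1, [0.078, -0.335, -0.07], 0]])

```text
time: 3.9
position: [479.1, 0.2, 180.1]
tool_rot: [2.223, 2.22, -0.001]
force: [0.7, 0.2, -1.0]
gripper_width: 14.6
grasp_force: 39.2
```

drive_tool(series=[[1, [0, -0.01, 0], 0], [1, [0, -0.01, 0], 0], [1, [0, -0.01, -0.01], 0], [1, [0, -0.01, -0.01], 0]], grip_force=25)

```text
time: 4.3
position: [478.8, -5.2, 170.4]
tool_rot: [-2.217, -2.224, 0.001]
force: [-0.7, 0.1, -0.5]
gripper_width: 14.2
grasp_force: 39.2
```

```bash
python3 - <<'E'
from h import *
s=grab("scene","s3");t=grab("top","t3")
x=ctrl.sense();print(x["position"],x["force"])
P=x["position"]
for f in(s,t):print(proj(f,P),proj(f,np.array([P[0],P[1],P[2]-147.5])))
a=crop(s,360,170,120,140,400,467);b=crop(t,260,240,130,130,390,390)
im=np.zeros((467,790,3),np.uint8);im[:,:400]=a;im[:390,400:]=b;cv2.imwrite("pics/c5.png",im)
E
```

```text
[479.21891475  -5.63370673 171.18338841] [-0.54493835 -0.06587985 -0.13879107]
[365.96242788 206.91725957] [361.0597251  263.60217095]
[314.1855706  293.59106424] [315.77922546 295.37624265]
```

View pics/c5.png

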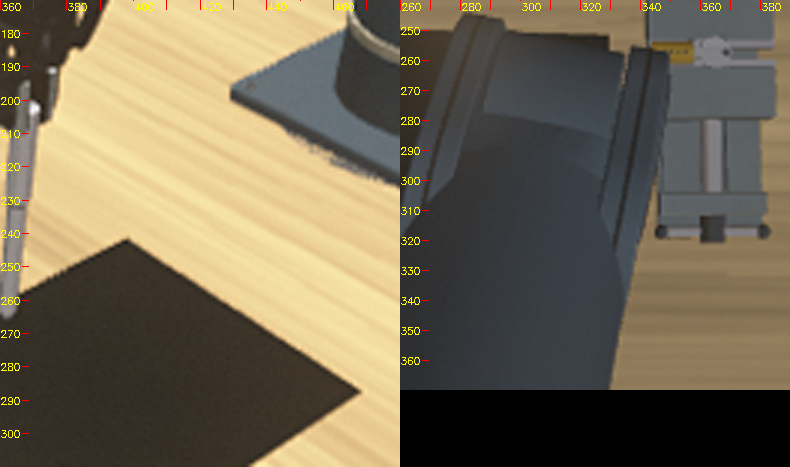

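c5 shows the follower hanging plumb over the mat with its tip at scene (362,264), as predicted. The arm hides the top view. I'll touch down and start the tilt.

drive_tool(series=[[1, [0, 0, -0.01], 0], [1, [0, 0, -0.016], 0], [1, [0, 0, -0.0195], 0], [1, [0, 0, -0.0215], 0], [1, [0, 0, -0.0215], 0]], grip_force=25)

```text
time: 4.9
position: [480.5, -7.4, 150.5]
tool_rot: [2.221, 2.22, 0.003]
force: [-1.6, -0.3, 9.2]
gripper_width: 14.3
grasp_force: 40.3
```

drive_tool(series=[[1, [0, 0.0065, -0.0002], 0], [1, [0, 0.0134, -0.0005], 0], [1, [0, 0.02, -0.001], 0], [1, [0, 0.027, -0.002], 0], [1, [0, 0.0335, -0.003], 0], [1, [0, 0.04, -0.0045], 0], [1, [0, 0.0465, -0.006], 0], [1, [0, 0.053, -0.008], 0]])

```text
time: 5.7
position: [479.6, 46.1, 141.8]
tool_rot: [2.221, 2.221, 0.001]
force: [0.1, 1.4, 4.3]
gripper_width: 14.5
grasp_force: 39.3
```

```bash
python3 - <<'E'
from h import *
s=grab("scene","s4");x=ctrl.sense();print(x["position"],x["force"],x["gripper_width"])
cv2.imwrite("pics/c6.png",crop(s,290,150,140,140,560,560))
E
```

```text
[479.42606007  47.3871853  141.36486449] [-0.17480242  1.8755411   3.00542703] 14.589763445370997
```

View pics/c6.png

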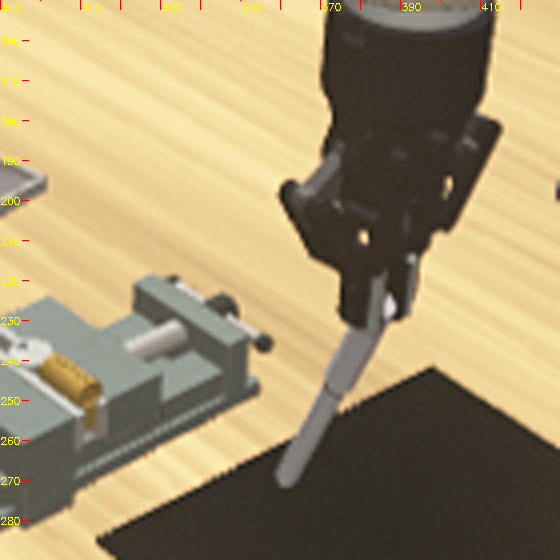

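c6 shows the follower pivoting in the fingers with its tip planted on the mat at (361,270). I'll continue the arc.

drive_tool(series=[[1, [0, 0.0125, -0.0047], 0], [1, [0, 0.0245, -0.0106], 0], [1, [0, 0.036, -0.0176], 0], [1, [0, 0.047, -0.0255], 0], [1, [0, 0.057, -0.0343], 0], [1, [0, 0.0665, -0.044], 0], [1, [0, 0.0748, -0.0544], 0], [1, [0, 0.0825, -0.0655], 0]])

```text
time: 6.55
position: [479.3, 129.0, 75.2]
tool_rot: [-2.221, -2.222, 0.0]
force: [0.3, 1.4, 2.4]
gripper_width: 14.5
grasp_force: 41.4
```

drive_tool(series=[[1, [0, 0.0064, -0.0118], 0], [1, [0, 0.0118, -0.024], 0], [1, [0, 0.0162, -0.0368], 0], [1, [0, 0.0195, -0.0498], 0], [1, [0, 0.0216, -0.0605], 0], [1, [0, 0.0225, -0.066], 0], [1, [0, 0.023, -0.069], 0], [1, [0, 0.023, -0.069], 0]])

```text
time: 7.35
position: [479.3, 150.8, 7.0]
tool_rot: [-2.222, -2.221, 0.001]
force: [-0.1, -0.1, 1.1]
gripper_width: 14.5
grasp_force: 40.5
```

```bash
python3 - <<'E'
from h import *
s=grab("scene","s5");x=ctrl.sense();print(x["position"],x["force"],x["gripper_width"])
cv2.imwrite("pics/c7.png",crop(s,320,200,140,110,560,440))
E
```

```text
[479.43312534 150.78725303   7.36499142] [-0.76832937 -0.69659589  0.65454398] 14.563410140029573
```

View pics/c7.png

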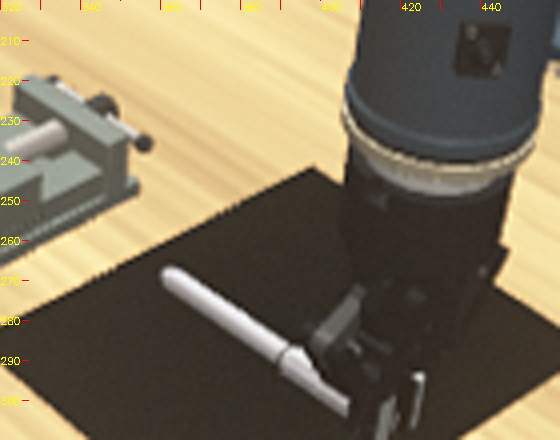

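c7 shows the follower lying practically flat on the mat, nose at (362,268), held at the handle end. I'll release it slowly, rise and re-measure.

drive_tool(series=[[0.75, [0, 0, 0], 0], [0.6, [0, 0, 0], 0], [0.5, [0, 0, 0], 0], [0.5, [0, 0, 0], 0], [0.5, [0, 0, 0.02], 0], [0.5, [0, 0, 0.05], 0], [0.5, [0, 0.02, 0.09], 0], [0.5, [0, 0.04, 0.09], 0]])

```text
time: 8.2
position: [481.7, 191.7, 101.5]
tool_rot: [2.222, 2.218, 0.009]
force: [1.0, -0.5, 0.2]
gripper_width: 42.7
grasp_force: 0.0
```

```bash
python3 - <<'E'
from h import *
np.set_printoptions(precision=1,suppress=True)
s=grab("scene","s6");t=grab("top","t6");x=ctrl.sense();print(x["position"],x["force"],x["gripper_width"])
g=cv2.cvtColor(s["pixels"],cv2.COLOR_BGR2GRAY);m=np.uint8(g>110)*255
roi=np.zeros_like(m);pts=np.array([proj(s,np.array(p+(3,))) for p in((345,-22),(578,-22),(578,168),(350,168))],np.int32);cv2.fillPoly(roi,[pts],255);m&=roi
cs=sorted(cv2.findContours(m,0,1)[0],key=cv2.contourArea)[-3:]
for c in cs:
    r=cv2.minAreaRect(c);b=cv2.boxPoints(r);print(cv2.contourArea(c),b)
    for p in b:print(" ",plane(s,p,11))
im=np.zeros((440,790,3),np.uint8);im[:,:390]=crop(s,340,240,110,110,390,440);im[:,390:]=crop(t,230,260,100,110,400,440);cv2.imwrite("pics/c8.png",im)
E
```

```text
[479.8 194.7  98.3] [-1.  -0.9 -0.8] 42.82136884803612
12.5 [[432.  289. ]
 [434.5 276.7]
 [436.4 277.1]
 [433.9 289.4]]
  [410.  139.4  11. ]
  [374.2 117.2  11. ]
  [371.9 120.7  11. ]
  [407.7 142.7  11. ]
391.5 [[358.2 270. ]
 [362.8 263.5]
 [419.6 304.1]
 [415.  310.6]]
  [488.2  -4.3  11. ]
  [464.5 -14.1  11. ]
  [465.9 152.7  11. ]
  [487.3 158.9  11. ]
```

View pics/c8.png

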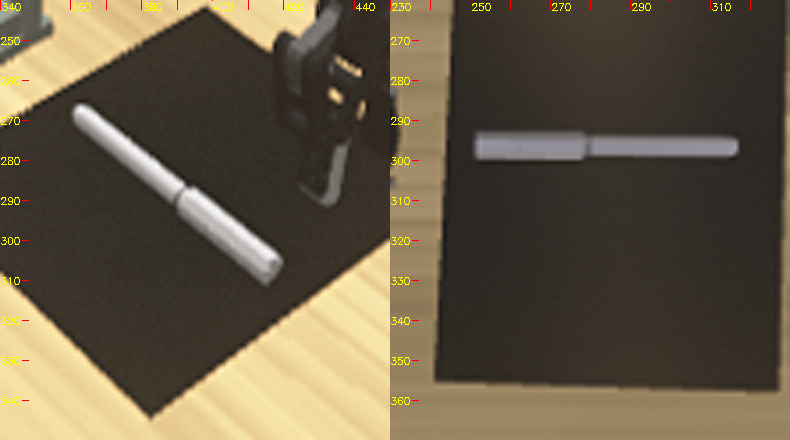

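c8 shows the follower lying free on the mat: in top, end at (251,296.5) and nose at (317,296.8); in scene, nose at (361,267) and end at (417,308). That was my tenth picture, so the rest is numeric.

```bash
python3 - <<'E'
from h import *
np.set_printoptions(precision=2,suppress=True)
t=load("t6");g=cv2.cvtColor(t["pixels"],cv2.COLOR_BGR2GRAY)[280:312,246:324].astype(float)
w=np.clip(g-70,0,None)
cols=np.where((w>20).sum(0)>3)[0]+246;print(cols.min(),cols.max())
yy=np.arange(280,312)
for c0,c1 in((253,272),(282,312)):
    r=[(yy*w[:,c-246]).sum()/w[:,c-246].sum() for c in range(c0,c1)]
    print(np.polyfit(range(c0,c1),r,1),np.mean(r))
    print(plane(t,(c0,r[0]),16),plane(t,(c1,r[-1]),16))
print("end",plane(t,(cols.min()-.5,296.5),11),"nose",plane(t,(cols.max()+.5,296.8),11))
E
```

```text
251 315
[  0.01 293.19] 296.27488438310183
[477.22 148.06  16.  ] [476.82 101.49  16.  ]
[  0.01 294.65] 296.1765108110646
[477.54  77.03  16.  ] [477.28   3.75  16.  ]
end [476.51 154.98  11.  ] nose [476.08  -4.67  11.  ]
```

drive_tool(series=[[0.5, [0, -0.04, 0], 0], [0.5, [0, -0.079, 0], 0], [0.5, [0, -0.079, -0.03], 0], [0.5, [0, -0.079, -0.06], 0], [0.5, [0, -0.079, -0.08], 0], [0.5, [0, -0.079, -0.088], 0], [0.5, [0, -0.079, -0.091], 0], [0.5, [0, -0.079, -0.091], 0]], grip_force=80)

```text
time: 9.1
position: [479.5, 112.0, 6.4]
tool_rot: [2.222, 2.221, -0.0]
force: [0.3, -0.1, 0.9]
gripper_width: 42.9
grasp_force: 0.0
```

drive_tool(series=[[0.7, [0, 0, 0], 0], [0.8, [0, 0, 0], 0], [1, [0, 0, 0], 0], [1, [0, 0, 0], 0], [1, [0, 0, 0], 0], [1, [0, 0, 0], 0]])

```text
time: 9.7
position: [479.9, 112.5, 7.3]
tool_rot: [2.221, 2.221, 0.002]
force: [-2.0, 0.1, 8.9]
gripper_width: 13.7
grasp_force: 78.4
```

```bash
cat > look.py <<'E'
# measure held follower (bright on mat/bench) between two frames is hard; print state and save frames
import sys
from h import *
np.set_printoptions(precision=2,suppress=True)
n=sys.argv[1]
grab("scene","s"+n);grab("top","t"+n);x=ctrl.sense()
print(x["time"],x["position"],x["tool_rot"],x["force"],x["moment"],x["gripper_width"],x["grasp_force"])
E
python3 look.py 7
```

```text
9.8 [479.81 112.46   7.3 ] [2.22 2.22 0.  ] [-0.49 -0.42  9.35] [-0.07  0.33  0.01] 13.172308403984697 78.37203294038773
```

drive_tool(series=[[1, [0, 0, 0.01], 0], [1, [0, 0, 0.03], 0], [1, [0, 0, 0.06], 0], [1, [0.03, 0, 0.062], 0], [1, [0.06, -0.015, 0.062], 0], [1, [0.0885, -0.035, 0.062], 0], [1, [0.0885, -0.051, 0.062], 0], [1, [0.0885, -0.051, 0.062], 0]])

```text
time: 10.6
position: [567.9, 58.1, 68.9]
tool_rot: [2.225, 2.216, -0.002]
force: [-0.7, 0.1, -1.4]
gripper_width: 12.7
grasp_force: 78.8
```

drive_tool(series=[[1, [0, 0, 0], 0], [1, [0, 0, 0], 0]])

```text
time: 10.8
position: [567.0, 62.5, 68.4]
tool_rot: [-2.219, -2.222, 0.0]
force: [-0.7, -0.5, -0.2]
gripper_width: 13.4
grasp_force: 78.8
```

```bash
python3 look.py 8; python3 - <<'E'
from h import *
t,s=load("t8"),load("s8");P=ctrl.sense()["position"]
# predicted nose and mouth pixels
N=P+[0,-115,2.2];M=np.array([568,-69.5,69.5])
for f in(t,s):print("nose",proj(f,N),"mid",proj(f,P+[0,-70,3]),"mouth",proj(f,M),"front",proj(f,M-[0,33,0]))
im=t["pixels"]
for r in range(248,268): print(r,' '.join("%3d/%3d"%(im[r,c,0],im[r,c,2]) for c in range(328,362,2)))
E
```

```text
10.9 [567.35  62.52  68.39] [-2.22 -2.22 -0.  ] [ 0.06 -0.58 -1.5 ] [ 0.04 -0.01 -0.03] 13.195472006513477 78.79809726029634
nose [335.37103044 257.11946916] mid [316.19671174 257.0828065 ] mouth [342.61115372 256.8933289 ] front [356.68300991 256.89354772]
nose [317.04829051 251.97109856] mid [331.06946824 262.11735376] mouth [311.71286369 248.69133888] front [302.13598093 241.5337119 ]
248  98/152  97/152  97/152  97/153  97/153  97/153  97/153  58/ 61 107/ 99 105/ 99 106/100 106/ 99 106/ 99 105/ 99 105/ 99 104/ 98 105/ 99
249  99/155  98/155  99/154  99/154  98/155  99/155  98/155  56/ 59 108/101 105/ 99 107/100 105/ 98 107/101 105/ 99 105/ 99 104/ 98 103/ 98
250  99/155 101/158 100/156 101/157 101/157 101/157 100/157  56/ 57 107/ 99 106/ 99 105/ 99 106/100 106/100 105/ 99 106/100 104/ 98 104/ 99
251  76/122 104/162 103/159 103/159 102/159 102/158 102/159  54/ 55 108/100 106/ 99 105/ 98 106/ 99 107/100 105/ 98 106/ 98 105/ 98 103/ 96
252  32/ 38 104/163 101/158 101/158 102/158 102/159 101/159  60/ 60 109/102 109/101 109/101 108/101 109/101 108/101 103/ 96 106/100 108/104
253  35/ 
[... 1390 characters left out ...]

263  38/ 46  98/154  94/148  95/148  97/150  96/149  95/150  70/ 98 103/ 95 103/ 96 102/ 96 104/ 96 105/ 98 106/ 99 103/ 97 105/ 97 105/ 99
264  38/ 46  99/157  96/152  96/151  96/151  96/151  97/152  76/115 107/ 98 104/ 97 104/ 98 106/ 99 106/ 98 106/ 99 106/ 99 105/ 97 106/100
265  37/ 46 102/160  98/154  98/154  99/154  99/154 100/155  69/ 94 107/ 99 105/ 98 106/ 99 104/ 98 105/ 98 106/ 99 107/ 99 106/ 99 106/ 99
266  36/ 46 104/162 101/155 100/155 100/156 100/156 100/157  69/ 95 107/ 98 106/ 98 105/ 98 105/ 99 106/ 98 107/ 99 106/ 99 105/ 98 106/ 99
267  37/ 46 104/161 100/156 100/156 100/155 101/156 101/158  68/ 95 107/ 99 106/ 98 106/ 99 105/ 98 105/ 98 107/100 106/ 99 104/ 98 105/ 98
```

```bash
cat > prof.py <<'E'
import sys
from h import *
np.set_printoptions(precision=1,suppress=True,linewidth=200)
def prof(f,A,B,o,n=40):
    a,b=proj(f,A),proj(f,B);d=(b-a)/np.linalg.norm(b-a);q=np.array([-d[1],d[0]])
    if q[1]<0:q=-q
    s=np.linspace(0,1,n)[:,None]*(b-a)+a
    X=(s[:,None]+o[None,:,None]*q).astype(np.float32)
    return cv2.remap(f["pixels"],X[...,0],X[...,1],cv2.INTER_LINEAR).mean(0)
n=sys.argv[1];t,s=load("t"+n),load("s"+n);P=np.array(eval(sys.argv[2]))
M=np.array([568,-69.5,69.5]);o=np.arange(-7,7.1,.5)
for nm,f in(("top",t),("scene",s)):
    r=prof(f,P+[0,-110,2.3],P+[0,-90,2.6],o);l=prof(f,M-[0,4,0],M-[0,18,0],o)
    for k in range(len(o)): print(nm,o[k],r[k],l[k])
    print("px/mm perp", np.linalg.norm(proj(f,M+[0,0,1])-proj(f,M)),np.linalg.norm(proj(f,M+[1,0,0])-proj(f,M)))
    print("d px for +1mm x, z:",proj(f,M+[1,0,0])-proj(f,M),proj(f,M+[0,0,1])-proj(f,M),"axis",proj(f,M)-proj(f,M-[0,10,0]))
E
python3 prof.py 8 "[567.35,62.52,68.39]"
```

```text
top -7.0 [ 98.4 132.1 153.8] [106.2 104.3  99.7]
top -6.5 [ 92.  124.1 144.3] [106.1 104.3  99.4]
top -6.0 [ 85.1 114.5 132.8] [105.9 104.2  99.1]
top -5.5 [ 74.7  98.3 113.4] [107.3 105.2  99.9]
top -5.0 [66.  84.9 97.4] [108.8 106.3 101.2]
top -4.5 [65.2 84.3 96.7] [108.4 107.1 105.2]
top -4.0 [64.5 83.5 95.7] [107.3 107.8 109.8]
top -3.5 [63.5 82.2 94.7] [ 77.3  98.6 110.9]
top -3.0 [64.4 81.8 94. ] [ 40.8  87.6 111.1]
top -2.5 [73.1 85.9 96.7] [ 37.5  93.8 120.5]
top -2.0 [ 85.3  93.  102.2] [ 41.7 104.  131.8]
top -1.5 [110.7 111.7 118.3] [ 46.4 106.2 132.2]
top -1.0 [133.4 128.6 133.1] [ 51.  106.8 130.1]
top -0.5 [145.2 138.2 141.5] [ 54.6 103.1 123.3]
top 0.0 [155.2 145.8 147.9] [ 58.2  98.5 115.5]
top 0.5 [157.8 146.9 148.4] [ 54.8 105.2 125.5]
top 1.0 [159.8 147.8 148.6] [ 49.7 114.5 139.4]
top 1.5 [159.2 147.8 149. ] [ 47.8 115.4 141.2]
top 2.0 [156.3 146.2 147.9] [ 46.7 114.4 140.3]
top 2.5 [143.4 137.8 142.3] [ 48.8 109.3 134.9]
top 3.0 [126.5 126.3 133.4] [ 51.5 103.2 128.4]
top 3.5 [ 91.3 101.1 110.8] [ 69.2 103.3 121.6]
top 4.0 [63.4 81.1 92.8] [ 90.4 104.8 114.5]
top
[... 1219 characters left out ...]
 158.4]
scene 1.5 [111.  114.9 119.9] [ 59.1 116.7 149.3]
scene 2.0 [ 94.3  99.8 103.3] [ 54.1 108.3 139.6]
scene 2.5 [84.  91.3 93. ] [ 52.2 102.3 131.3]
scene 3.0 [81.5 89.8 90.6] [ 67.4 108.8 132.5]
scene 3.5 [82.9 91.5 92.2] [107.3 136.  150.8]
scene 4.0 [85.5 94.4 95. ] [157.3 174.8 180.8]
scene 4.5 [88.7 97.7 98.3] [195.2 206.3 207.3]
scene 5.0 [ 91.5 100.4 100.7] [207.  215.4 214.9]
scene 5.5 [ 94.  102.6 103. ] [194.3 202.8 202.7]
scene 6.0 [ 94.9 103.5 103.9] [170.7 179.8 178.7]
scene 6.5 [ 94.1 103.  103.1] [152.8 163.  158.4]
scene 7.0 [ 93.6 102.6 102.1] [150.1 160.8 152.9]
px/mm perp 0.3735285955753486 0.4051648002622481
d px for +1mm x, z: [-0.4  0.2] [ 0.  -0.4] axis [2.9 2.2]
```

drive_tool(series=[[1, [0.001, 0, -0.001], 0], [1, [0.0022, -0.004, -0.0015], 0], [1, [0.0022, -0.009, -0.0015], 0], [1, [0.0022, -0.009, -0.0015], 0], [1, [0.0022, -0.009, -0.0015], 0]])

```text
time: 11.4
position: [570.1, 51.9, 66.8]
tool_rot: [2.222, 2.221, -0.0]
force: [0.3, -1.2, -1.5]
gripper_width: 13.5
grasp_force: 78.8
```

```bash
python3 look.py 9; cat > edges.py <<'E'
# offsets (mm, perpendicular in image) of silhouette edges of rod and tube from predicted axes
import sys
from prof import prof
from h import *
E
sed -i 's/^n=sys/if __name__!="__main__": sys.argv=[0,"8","[0,0,0]"]\nn=sys/' prof.py
cat > edges.py <<'E'
import sys
from h import *
def prof(f,A,B,o,n=60):
    a,b=proj(f,A),proj(f,B);d=(b-a)/np.linalg.norm(b-a);q=np.array([-d[1],d[0]])
    if q[1]<0:q=-q
    s=np.linspace(0,1,n)[:,None]*(b-a)+a
    X=(s[:,None]+o[None,:,None]*q).astype(np.float32)
    return cv2.remap(f["pixels"],X[...,0],X[...,1],cv2.INTER_CUBIC).astype(float).mean(0)
def edge(p,o,lo,hi):
    g=np.gradient(p,axis=0);e=np.sqrt((g**2).sum(1));e=np.where((o>=lo)&(o<=hi),e,0);k=e.argmax();w=slice(max(k-3,0),k+4)
    return (o[w]*e[w]).sum()/e[w].sum(),e[k]
o=np.arange(-8,8.01,.25)
n=sys.argv[1];P=ctrl.sense()["position"];t,s=load("t"+n),load("s"+n);M=np.array([568,-69.5,69.5])
for nm,f in(("top",t),("scene",s)):
    for a,b in((-112,-100),(-100,-85),(-85,-65),(-65,-45)):
        if P[1]+a<-55: continue
        z=lambda y:4-(115+0-(115+y))*0
        p=prof(f,P+[0,a,4+a/115*1.8],P+[0,b,4+b/115*1.8],o)
        print(nm,"rod",a,"edges",np.round(edge(p,o,-6,-.5)+edge(p,o,.5,6),2))
    p=prof(f,M-[0,3,0],M-[0,16,0],o);print(nm,"tube",np.round(edge(p,o,-6,-.5)+edge(p,o,2,7),2))
E
python3 edges.py 9;python3 edges.py 8
```

```text
11.5 [570.08  52.28  66.78] [-2.22 -2.22 -0.  ] [ 0.26  0.06 -1.14] [ 0.02  0.02 -0.  ] 13.170028376930324 78.79772420972586
top rod -100 edges [-1.35 19.71  3.28 17.21]
top rod -85 edges [-1.71 27.46  3.42 42.98]
top rod -65 edges [-5.34 28.92  3.37 40.26]
top tube [-3.44 21.91  3.68 11.54]
scene rod -100 edges [-4.06 57.58  1.48 16.1 ]
scene rod -85 edges [-2.73 45.85  0.85 13.18]
scene rod -65 edges [-1.06 36.67  2.28 28.9 ]
scene tube [-4.46 16.15  3.78 43.03]
top rod -100 edges [-0.8  14.81  4.31 20.88]
top rod -85 edges [-0.9  27.57  4.45 41.51]
top rod -65 edges [-5.35 28.7   4.44 40.24]
top tube [-3.43 21.58  3.69 11.61]
scene rod -100 edges [-5.56 53.39  0.74 14.28]
scene rod -85 edges [-5.39 55.64  3.43  7.17]
scene rod -65 edges [-3.78 37.73  0.81 31.34]
scene tube [-4.45 15.99  3.78 42.56]
```

```bash
python3 - <<'E'
import sys;sys.argv=[0,"9"]
import io,contextlib
with contextlib.redirect_stdout(io.StringIO()):
    from edges import *
for n in("7","9"):
  s=load("s"+n);Q=P if n=="9" else np.array([479.8,112.46,7.3])
  print(n)
  for c in range(-112,-20,8):
    p=prof(s,Q+[0,c,3],Q+[0,c+7,3],np.arange(-9,9.1,1))
    print(c,' '.join("%3d"%v for v in p[:,0]),' | ',' '.join("%3d"%v for v in p[:,2]))
  print("nose pred",proj(s,Q+[0,-115,2.2]))
E
```

```text
7
-112  41  41  40  38  29 124 237 235 198 155 128  70  37  39  40  40  40  41  40  |   56  55  54  53  45 130 235 237 205 163 136  82  51  54  54  54  54  56  54
-104  39  40  40  37  27 129 240 234 197 156 126  72  36  39  40  40  41  40  40  |   55  54  55  52  42 136 240 236 204 164 135  82  51  54  55  54  54  55  54
-96  40  39  39  38  22 150 248 234 198 156 128  75  35  37  40  39  40  39  40  |   54  52  53  51  37 156 248 235 206 164 136  85  50  53  55  53  54  52  54
-88  38  38  38  37  28 123 236 235 198 158 129  77  35  39  39  38  38  38  40  |   53  52  52  52  44 131 236 236 206 166 137  86  50  53  53  52  53  53  53
-80  40  39  37  36  29 137 240 236 201 160 129  71  35  39  38  40  39  39  38  |   52  51  50  49  43 145 241 237 208 167 137  81  49  52  53  53  52  53  52
-72  53  43  37  32  24 131 242 235 200 160 132  78  33  37  38  39  38  39  39  |   62  52  49  45  37 139 242 237 208 168 139  88  47  51  52  53  52  53  53
-64  83  67  57  41  21 124 237 237 201 161 131  76  34  36  38  39  39  38  39  |   89  75  66  52  34 130 237 238 209 170 138  85  47 
[... 2123 characters left out ...]
48 250 248 245 241 239
-48  37  36  37  36  36  37  36  26  73 158 147 130 159 166 172 175 167 160 152  |   47  47  48  47  48  49  48  37  82 163 149 181 246 246 247 249 247 244 241
-40  54  46  35  36  37  36  37  28  66 146 146 128 144 137 123  94  82  51  48  |   60  54  47  47  48  47  48  40  76 153 149 171 233 212 194 143 129  73  66
-32  43  39  36  35  39  40  37  33  42 104 118  91  56  37  40  42  40  41  41  |   52  50  48  47  48  50  48  44  53 112 125  97  69  47  53  54  54  53  54
-24  35  36  34  34  35  33  35  39  41  35  35  39  51  40  39  41  40  41  41  |   46  48  45  44  46  45  45  49  50  46  45  50  60  52  52  53  54  54  55
nose pred [312.96951708 250.76720974]
```

drive_tool(series=[[1, [-0.0003, 0, -0.0007], 0], [1, [-0.0003, -0.003, -0.0007], 0], [1, [-0.0003, -0.006, -0.0007], 0], [1, [-0.0003, -0.008, -0.0007], 0], [1, [-0.0003, -0.008, -0.0007], 0]])

```text
time: 12.0
position: [569.8, 43.7, 66.1]
tool_rot: [2.222, 2.22, -0.0]
force: [1.1, 0.4, -0.8]
gripper_width: 13.7
grasp_force: 78.8
```

drive_tool(series=[[1, [0, -0.0015, 0], 0], [1, [0, -0.003, 0], 0], [1, [0, -0.004, 0], 0], [1, [0, -0.004, 0], 0]])

```text
time: 12.4
position: [569.8, 40.1, 66.1]
tool_rot: [2.222, 2.221, -0.0]
force: [-0.4, -0.4, -0.5]
gripper_width: 13.3
grasp_force: 78.8
```

```bash
python3 look.py 10; python3 edges.py 10; python3 - <<'E'
from h import *
t,a=load("t10"),load("t0") if 0 else load("top0")
for r in(255,256,257,258,259): print(r,' '.join("%d/%d"%(t["pixels"][r,c,0],t["pixels"][r,c,2]) for c in range(334,376)));
print("before");r=257;print(' '.join("%d/%d"%(a["pixels"][r,c,0],a["pixels"][r,c,2]) for c in range(334,376)))
E
```

```text
12.5 [569.8   40.15  66.09] [ 2.22  2.22 -0.  ] [-0.12 -0.05 -1.  ] [-0.08  0.05  0.02] 12.980457134894806 78.80578547716141
top rod -85 edges [-1.57 22.75  3.25 29.48]
top rod -65 edges [-1.87 29.07  3.28 40.96]
top tube [-3.43 21.72  3.68 11.5 ]
scene rod -85 edges [-2.72 42.45  1.67 14.34]
scene rod -65 edges [-1.04 35.57  1.09 13.85]
scene tube [-4.49 16.81  3.79 43.13]
255 128/126 127/126 126/126 125/125 126/125 126/125 126/125 127/127 124/125 96/115 38/135 44/135 43/135 42/134 43/131 43/133 45/129 43/132 44/131 43/131 43/130 42/126 40/128 40/123 34/108 31/105 42/107 95/119 128/125 126/128 145/141 144/140 144/140 143/139 144/140 144/140 144/140 143/139 145/138 121/121 119/120 120/121
256 154/147 153/147 153/146 153/147 153/146 153/146 152/146 153/147 151/145 118/136 43/138 48/132 48/135 51/130 55/117 49/137 55/114 48/139 52/133 49/135 50/133 55/115 47/137 45/135 45/136 43/135 53/135 103/136 144/135 139/134 138/134 138/133 137/134 137/133 137/134 137/134 131/127 95/93 113/111 108/111 87/92 88/92
257 161/148 161/148 160/148 161/149 160/148 160/148 161/148 162/149 161/146 125/130 4
[... 468 characters left out ...]
/136 141/137 140/136 140/136 140/138 137/133 99/97 114/111 121/116 104/98 104/98
259 134/139 135/140 136/140 135/140 136/140 136/140 136/140 137/142 136/137 104/112 40/138 46/140 46/139 46/139 45/139 47/139 47/139 48/140 47/139 47/140 47/139 47/140 48/140 47/138 56/136 55/136 56/136 86/137 130/121 134/129 139/135 139/136 139/135 139/135 140/135 140/136 141/137 142/139 140/136 118/112 111/105 111/106
before
88/138 86/137 86/137 87/138 86/138 86/137 87/138 87/138 83/123 34/87 47/130 54/102 50/113 54/98 56/95 47/127 60/86 46/129 54/102 50/117 51/113 52/93 42/133 59/132 117/128 132/127 132/129 132/128 131/128 131/128 131/128 132/128 129/126 97/94 58/59 74/73 115/109 97/91 99/93 99/92 98/92 97/91
```

drive_tool(series=[[1, [-0.0003, -0.0015, 0], 0], [1, [-0.0003, -0.004, 0], 0], [1, [-0.0003, -0.0065, 0], 0], [1, [-0.0003, -0.009, 0], 0], [1, [-0.0003, -0.0115, 0], 0], [1, [-0.0003, -0.0135, 0], 0], [1, [-0.0003, -0.015, 0], 0], [1, [-0.0003, -0.015, 0], 0]])

```text
time: 13.3
position: [569.5, 24.9, 66.1]
tool_rot: [2.222, 2.221, -0.0]
force: [0.0, 0.2, -1.0]
gripper_width: 13.6
grasp_force: 78.8
```

```bash
python3 look.py 11; cat > hole.py <<'E'
import sys
from h import *
for n in sys.argv[1:]:
    f=load(n);r=f["pixels"][256:259,358:395,0].astype(float).mean(0)
    print(n,' '.join("%d"%v for v in r))
    g=f["pixels"][256:259,340:395].astype(float).mean(0);d=g[:,2]-g[:,0]
    print("   R-B from 340:",' '.join("%d"%v for v in d))
E
python3 hole.py top0 t10 t11
```

```text
13.4 [569.48  25.25  66.07] [-2.22 -2.22  0.  ] [-0.17  0.01 -1.06] [0.04 0.05 0.  ] 12.985127889786476 78.79984360188246
top0 116 130 130 130 130 130 130 130 130 114 79 94 107 91 92 92 92 91 92 92 91 84 80 81 80 81 83 84 84 84 84 84 84 85 85 85 85
   R-B from 340: 50 50 40 49 87 72 78 69 62 83 55 85 71 78 75 62 88 71 9 -5 -3 -3 -3 -3 -3 -3 -3 -3 0 -1 -3 -2 -2 -3 -2 -2 -3 -3 0 25 45 43 43 44 48 50 49 50 49 49 49 49 50 49 50
t10 48 47 51 93 142 139 140 139 139 139 139 139 129 85 102 118 98 99 99 99 98 91 87 87 88 88 90 91 91 92 91 91 92 92 92 92 92
   R-B from 340: -10 -10 -11 6 95 76 81 72 65 87 59 89 74 82 79 64 90 90 91 92 87 45 -9 -5 -4 -4 -3 -3 -3 -3 -3 -1 -1 -2 -2 -2 -3 -4 0 26 47 46 45 46 50 52 52 51 51 52 52 51 51 52 52
t11 48 48 49 49 48 48 49 48 45 66 131 138 140 139 139 138 139 139 135 90 102 116 84 86 86 88 89 90 91 91 91 90 92 91 91 91 91
   R-B from 340: -9 -10 -10 6 94 75 81 72 64 87 58 89 73 82 78 64 90 89 93 92 91 92 91 91 90 91 94 71 4 -5 -4 -4 -3 -3 -3 -3 -3 -1 0 12 47 45 45 45 51 52 51 51 51 52 51 51 52 52 51
```

drive_tool(series=[[1, [0, -0.0015, 0], 0], [1, [0, -0.003, 0], 0], [1, [0, -0.0045, 0], 0], [1, [0, -0.006, 0], 0], [1, [0, -0.0075, 0], 0], [1, [0, -0.009, 0], 0], [1, [0, -0.01, 0], 0], [1, [0, -0.01, 0], 0]])

```text
time: 14.2
position: [569.5, 15.0, 66.1]
tool_rot: [2.222, 2.221, -0.0]
force: [-0.1, -0.7, -1.1]
gripper_width: 13.3
grasp_force: 78.8
```

```bash
python3 look.py 12;python3 hole.py t12; python3 - <<'E'
from h import *
t=load("t12")
for r in range(250,266): print(r,' '.join("%d/%d"%(t["pixels"][r,c,0],t["pixels"][r,c,2]) for c in range(352,386)));
E
```

```text
14.3 [569.52  15.2   66.09] [-2.22 -2.22  0.  ] [ 0.53 -0.07 -0.45] [ 0.04 -0.04  0.04] 13.207060240863653 78.80071230232716
t12 76 46 47 48 47 48 47 47 47 48 47 47 45 70 142 137 139 138 138 138 138 139 135 88 94 128 86 89 91 91 90 90 91 91 91 91 91
   R-B from 340: -9 -9 -11 6 94 75 81 72 64 87 58 89 73 81 79 64 90 85 64 94 93 92 93 92 92 92 92 91 91 91 93 65 -9 -5 -3 -4 -3 -4 -3 -3 -3 0 -1 4 53 53 51 51 52 51 52 51 51 51 51
250 104/97 104/97 104/97 103/96 104/97 104/96 102/95 102/95 102/95 101/95 103/97 102/96 102/96 103/96 102/96 103/97 102/96 102/96 102/96 102/97 103/96 102/96 103/98 102/97 103/98 104/99 105/99 104/99 105/98 106/99 104/97 105/98 111/112 99/159
251 105/97 104/96 103/95 102/95 104/96 105/97 102/94 100/93 101/95 101/95 102/95 102/95 103/96 102/96 103/97 102/96 102/96 101/95 102/96 102/96 102/96 102/96 102/97 101/96 102/97 105/101 107/102 102/97 105/100 105/99 104/98 106/99 111/115 98/159
252 106/98 106/98 106/98 104/96 101/93 101/94 105/98 107/101 106/100 105/99 105/99 103/98 105/100 105/99 105/100 105/100 105/99 103/98 103/99 105/100 104/99 103/98 103/99 103/100 11
[... 2703 characters left out ...]
/94 102/95 103/95 103/95 103/95 104/96 104/97 106/98 105/97 106/97 105/97 107/99 107/99 106/98 107/99 107/99 106/98 107/99 108/100 107/99 106/99 105/99 106/99 106/98 107/100 107/101 106/99 109/101 105/104 82/136
264 104/96 105/96 105/97 103/96 104/97 103/97 104/96 104/96 104/96 104/97 105/97 105/97 105/97 104/98 103/96 105/97 104/97 105/98 105/98 104/97 104/98 104/98 106/99 106/99 106/99 104/99 104/98 104/98 105/99 106/100 105/99 106/99 104/103 83/136
265 104/96 104/96 105/97 105/97 104/96 104/96 104/96 104/97 104/97 104/97 104/97 105/97 104/97 104/98 104/97 105/97 106/98 105/98 105/98 104/98 104/98 105/98 105/99 105/98 106/99 106/99 105/99 106/100 105/99 105/99 106/100 107/99 104/105 89/140
```

```bash
python3 - <<'E'
import sys;sys.argv=[0,"12"]
import io,contextlib
with contextlib.redirect_stdout(io.StringIO()):
    from edges import *
s=load("s12");oo=np.arange(-8,8.1,1)
for c in range(-35,-70,-5):
    p=prof(s,M+[0,c,0],M+[0,c-4,0],oo);print(c,' '.join("%d/%d"%(v[0],v[2]) for v in p))
p=prof(s,M+[0,-38,0],M+[0,-62,0],o);print("plug edges",edge(p,o,-6,0),edge(p,o,.5,6))
p=prof(s,M+[0,-3,0],M+[0,-30,0],o);print("tube",edge(p,o,-6,0),edge(p,o,.5,6))
s=load("s11");p=prof(s,M+[0,-38,0],M+[0,-52,0],o);print("plug before",edge(p,o,-6,0),edge(p,o,.5,6))
t11,t12=load("t11"),load("t12")
for f in(t11,t12):
    p=prof(f,M+[0,-38,0],M+[0,-52,0],o);print("top",edge(p,o,-6,0),edge(p,o,.5,6))
E
```

```text
-35 152/152 152/154 155/154 155/154 135/173 113/201 91/212 77/202 70/180 60/151 48/126 74/124 185/195 218/223 166/174 141/145 153/153
-40 155/156 155/156 157/156 157/154 158/152 148/157 104/200 90/230 85/216 71/182 53/146 73/129 181/190 220/225 166/174 141/143 149/149
-45 152/153 155/155 156/155 157/155 159/154 144/143 100/192 91/232 85/218 72/186 53/147 63/124 169/182 220/224 166/174 146/147 150/150
-50 154/155 158/157 157/156 155/155 158/155 154/153 110/188 92/232 85/217 72/186 54/148 71/134 182/195 220/223 166/174 142/145 152/152
-55 154/155 155/156 155/154 156/156 157/155 148/142 109/182 91/231 86/217 72/185 57/149 64/128 168/184 223/225 174/182 149/151 152/153
-60 156/156 155/154 157/157 157/156 160/157 160/154 125/179 91/224 85/220 71/185 55/148 55/125 161/180 221/224 165/174 148/149 151/152
-65 158/158 157/156 157/157 157/156 156/154 160/161 153/179 136/218 112/214 78/187 74/151 69/125 182/193 218/223 165/174 143/145 152/152
plug edges (np.float64(-2.045165844138275), np.float64(18.368523045930743)) (np.float64(3.7325360923314164), np.float64(41.07323912503397))
tube (np.float64(-2.517971060539449), np.float64(20.373827505459605)) (np.float64(3.782039763549113), np.float64(43.77899832618883))
plug before (np.float64(-2.463296215268849), np.float64(15.736029959582838)) (np.float64(3.6881343986492667), np.float64(40.87469418845848))
top (np.float64(-2.4179208480396635), np.float64(32.59320183037492)) (np.float64(4.709164365572371), np.float64(17.487203654863368))
top (np.float64(-2.418926080195274), np.float64(32.072701701672166)) (np.float64(4.70978651738621), np.float64(17.668134766044524))
```

drive_tool(series=[[1, [0, 0, -0.001], 0], [1, [0, 0, -0.002], 0], [1, [0, 0, -0.002], 0], [0.78, [0, 0, -0.002], 0], [0.7, [0, 0, -0.002], 0], [0.6, [0, 0, -0.002], 0], [0.5, [0, 0, -0.002], 0], [0.5, [0, 0, -0.002], 0]], grip_force=25)

```text
time: 15.1
position: [569.5, 15.2, 64.1]
tool_rot: [2.221, 2.221, 0.0]
force: [-0.1, -0.2, -0.2]
gripper_width: 42.3
grasp_force: 0.0
```

drive_tool(series=[[0.5, [0, 0, 0.015], 0], [0.5, [0, 0, 0.04], 0], [0.5, [0, 0, 0.08], 0], [0.5, [0, 0.04, 0.1], 0], [0.5, [0, 0.08, 0.1], 0], [0.5, [0, 0.1, 0.1], 0]])

```text
time: 15.7
position: [569.6, 119.5, 164.8]
tool_rot: [-2.217, -2.225, -0.004]
force: [-0.5, 0.6, -0.0]
gripper_width: 42.8
grasp_force: 0.0
```

```bash
python3 look.py 13;python3 hole.py t13; python3 - <<'E'
import sys;sys.argv=[0,"13"]
import io,contextlib
with contextlib.redirect_stdout(io.StringIO()):
    from edges import *
t,s=load("t13"),load("s13");oo=np.arange(-8,8.1,1)
for nm,f in(("top",t),("sc",s)):
  for c in(5,20,35,50,70,85,100,115,125):
    p=prof(f,M+[0,c,0],M+[0,c+4,0],oo);print(nm,c,' '.join("%d"%v[0] for v in p))
row=[t["pixels"][r,240:345,0].astype(int) for r in (257,258)]
print(' '.join(map(str,(row[0]+row[1])//2)))
for r in(256,257,258):print(' '.join("%d/%d"%(t["pixels"][r,c,0],t["pixels"][r,c,2]) for c in range(353,363)))
for y in(155,158,161): print(proj(t,np.array([568,-69.5-33-1.5+y,68])))
E
```

```text
15.8 [569.13 119.71 163.92] [-2.21 -2.23 -0.  ] [-0.91  0.59 -0.34] [0.01 0.02 0.03] 42.430388506932445 0.0
t13 46 51 51 50 51 50 49 50 50 50 50 50 47 74 147 141 144 143 143 143 143 144 140 92 98 132 90 93 94 94 95 94 94 95 95 95 95
   R-B from 340: -6 -7 -8 9 96 77 83 74 66 90 60 91 76 84 81 66 93 92 83 96 95 95 95 95 95 95 95 94 94 94 96 67 -9 -4 -3 -3 -3 -3 -3 -3 -3 0 0 6 55 54 52 52 52 53 52 52 53 52 53
top 5 101 102 104 104 99 95 106 145 162 163 150 107 96 96 98 99 101
top 20 101 103 105 104 98 95 104 144 160 162 149 111 96 95 98 98 101
top 35 102 102 84 40 35 42 90 143 158 162 150 96 36 37 38 37 37
top 50 102 102 67 40 37 43 89 144 158 161 151 98 38 37 38 39 40
top 70 103 100 53 39 40 69 119 136 162 161 153 142 104 39 38 40 40
top 85 103 100 51 43 42 70 118 133 159 159 149 139 107 41 40 42 42
top 100 102 98 47 45 43 60 115 130 156 156 150 137 112 43 42 43 45
top 115 100 77 49 48 46 62 112 120 154 155 148 135 111 45 44 45 45
top 125 105 83 49 49 48 50 60 59 67 67 65 61 56 47 46 46 45
sc 5 152 151 152 153 143 176 236 232 203 166 140 83 61 73 92 105 108
sc 20 82 77 77 75 67 109 21
[... 485 characters left out ...]
84 218 194 154 159 167 135 125 86 38
97 95 62 66 66 66 66 66 67 66 66 67 67 77 97 105 81 48 40 42 42 41 41 41 41 43 43 43 44 43 45 46 45 45 46 47 47 47 48 49 47 48 49 49 48 50 48 47 45 80 161 156 155 156 155 156 156 156 156 157 157 157 158 158 159 159 160 161 161 161 162 161 162 163 163 163 163 157 132 120 161 159 158 160 159 159 160 160 160 160 160 160 161 161 161 162 162 162 163 162 162 163 162 125 46
51/139 52/136 56/118 49/141 46/138 46/130 49/148 48/147 49/147 50/147
58/129 57/125 60/105 53/148 52/145 48/132 54/149 54/147 55/148 55/148
52/145 53/145 52/145 53/145 51/142 46/129 50/144 51/144 48/143 48/143
[291.42972333 256.96035501]
[290.159118   256.96033126]
[288.88866223 256.96030752]
```

```bash
python3 - <<'E'
from h import *
t,s=load("t13"),load("s13")
a=plane(t,(343.2,257.5),78);fr=plane(t,(357.45,257.5),78)
for z in(68,71,74):
    b=plane(t,(289.2,257.5),z);print(z,b[1]-a[1],"lock len",a[1]-fr[1],"nose past front:",160-(b[1]-a[1])-0 -33)
# collar groove: handle start at 95 from tip (groove min col)
r=t["pixels"][256:260,310:330,0].astype(float).mean(0);print(np.round(r))
# lock front edge & seam before/after
for n in("t10","t11","t12","t13"):
    f=load(n);print(n,[ '%d/%d'%(f["pixels"][254,c,0],f["pixels"][254,c,2]) for c in range(354,362)])
E
```

```text
68 126.82347750359166 lock len 33.15138496982597 nose past front: 0.17652249640833872
71 126.583455180452 lock len 33.15138496982597 nose past front: 0.41654481954799394
74 126.34343285731237 lock len 33.15138496982597 nose past front: 0.6565671426876349
[154. 153. 154. 154. 154. 155. 157. 149. 128. 115. 155. 153. 153. 154.
 153. 153. 153. 154. 154. 153.]
t10 ['33/106', '32/103', '38/104', '78/112', '139/132', '136/131', '134/131', '136/133']
t11 ['34/105', '32/103', '36/103', '78/112', '138/132', '135/130', '135/130', '135/130']
t12 ['32/104', '31/102', '37/103', '76/111', '138/132', '135/131', '135/130', '134/130']
t13 ['35/110', '35/108', '38/107', '79/116', '143/137', '141/137', '139/136', '140/136']
```

The plug has dropped onto the jaws. The follower's nose looks only just flush after release (0.2–0.7 mm past by measurement), so I'll nudge it in a little from its handle end with shut fingers.

drive_tool(series=[[1, [-0.0005, -0.01, -0.03], 0], [1, [-0.0005, -0.02, -0.07], 0], [1, [-0.0005, -0.025, -0.1], 0], [1, [-0.0005, -0.03, -0.107], 0], [1, [-0.0005, -0.035, -0.107], 0], [1, [-0.0005, -0.04, -0.107], 0], [1, [-0.0005, -0.042, -0.107], 0], [1, [-0.0005, -0.042, -0.107], 0]])

```text
time: 16.6
position: [569.8, 73.0, 58.4]
tool_rot: [2.221, 2.22, 0.003]
force: [0.6, 0.2, -1.4]
gripper_width: 0.1
grasp_force: 0.0
```

```bash
cat > endm.py <<'E'
import sys
from h import *
n=sys.argv[1];grab("top",n);t=load(n);x=ctrl.sense();print(x["time"],x["position"],x["force"],x["gripper_width"])
g=t["pixels"][256:260].astype(float).mean(0)
print("end",np.round(g[280:294,0]),"groove",np.round(g[314:324,0]),"seam",np.round(g[356:361,0]),"plugfront",np.round((g[:,2]-g[:,0])[368:376]))
r=g[314:324,0];w=np.clip(150-r,0,None);print("groove col",(w*np.arange(314,324)).sum()/w.sum())
E
python3 endm.py t14; python3 - <<'E'
from h import *
t=load("t13");g=t["pixels"][256:260].astype(float).mean(0);r=g[314:324,0];w=np.clip(150-r,0,None);print("t13 groove",(w*np.arange(314,324)).sum()/w.sum())
E
```

```text
16.65 [569.60080995  73.36065903  58.1804248 ] [-0.16754426 -0.06026777 -0.33566005] -0.021888048010729553
end [77. 93. 98. 68. 69. 69. 70. 76. 76. 48. 50. 67. 91. 92.] groove [152. 152. 152. 147. 126. 114. 153. 151. 151. 150.] seam [50. 48. 48. 51. 51.] plugfront [90. 90. 92. 66. -9. -4. -4. -4.]
groove col 318.515625
t13 groove 318.5793991416309
```

Not touching yet, so I'll step in slowly.

drive_tool(series=[[1, [0, -0.001, 0], 0], [1, [0, -0.002, 0], 0], [1, [0, -0.003, 0], 0], [1, [0, -0.004, 0], 0], [1, [0, -0.004, 0], 0]])

```text
time: 17.15
position: [569.0, 69.2, 57.1]
tool_rot: [-2.221, -2.221, 0.0]
force: [0.1, -0.8, 0.3]
gripper_width: 0.2
grasp_force: 0.0
```

```bash
python3 endm.py t15
```

```text
17.2 [568.95596207  69.21063831  57.03099887] [-0.77746566  0.2050833   0.12909178] 0.17489275857425954
end [71. 71. 73. 86. 96. 80. 68. 69. 69. 73. 77. 51. 48. 64.] groove [152. 152. 152. 146. 125. 114. 152. 151. 150. 150.] seam [49. 48. 48. 52. 51.] plugfront [90. 90. 93. 66. -9. -4. -4. -3.]
groove col 318.5096525096525
```

drive_tool(series=[[1, [0, -0.001, 0], 0], [1, [0, -0.002, 0], 0], [1, [0, -0.003, 0], 0], [1, [0, -0.003, 0], 0]])

```text
time: 17.6
position: [569.0, 67.2, 57.1]
tool_rot: [-2.22, -2.222, -0.001]
force: [-0.3, 4.2, -1.4]
gripper_width: -0.2
grasp_force: 2.4
```

```bash
python3 endm.py t16
```

```text
17.65 [568.99348648  67.18160323  57.06712562] [-0.17526441  4.32844566  0.10206209] -0.0018342833231294192
end [72. 71. 72. 72. 77. 93. 98. 69. 69. 69. 71. 76. 63. 48.] groove [152. 152. 152. 154. 145. 108. 133. 152. 150. 150.] seam [ 48.  67. 121.  47.  48.] plugfront [90. 90. 90. 81. 31. -7. -4. -3.]
groove col 319.1860465116279
```

The nose now shows in the seam, about 2 mm past the front. Backing off and moving over the plug.

drive_tool(series=[[1, [0, 0.01, 0], 0], [0.8, [0, 0.03, 0.03], 0], [0.5, [0, 0.03, 0.07], 0], [0.5, [0, 0.01, 0.1], 0], [0.5, [0, -0.035, 0.1], 0], [0.5, [0, -0.08, 0.1], 0], [0.5, [0, -0.125, 0.1], 0], [0.5, [0, -0.17, 0.1], 0]])

```text
time: 18.45
position: [568.8, -105.4, 157.3]
tool_rot: [2.221, 2.221, -0.0]
force: [0.5, -0.1, 0.6]
gripper_width: 42.8
grasp_force: 0.0
```

drive_tool(series=[[0.5, [0, -0.016, 0], 0], [0.5, [0, -0.016, -0.03], 0], [0.5, [0, -0.016, -0.06], 0], [0.5, [0, -0.016, -0.06], 0]])

```text
time: 18.85
position: [566.8, -118.7, 94.0]
tool_rot: [-2.218, -2.218, 0.006]
force: [-0.4, 0.6, 1.0]
gripper_width: 42.2
grasp_force: 0.0
```

```bash
python3 look.py 17; python3 - <<'E'
import sys;sys.argv=[0,"17"]
import io,contextlib
with contextlib.redirect_stdout(io.StringIO()):
    from edges import *
s=load("s17");oo=np.arange(-8,8.1,1)
hsv=cv2.cvtColor(s["pixels"],cv2.COLOR_BGR2HSV);m=cv2.inRange(hsv,(12,110,70),(30,255,255))
ys,xs=np.where(m[225:265,280:325]);print("brass px",len(xs),xs.min()+280,xs.max()+280,ys.min()+225,ys.max()+225)
for c in range(-5,-80,-5):
    p=prof(s,M+[0,c,0],M+[0,c-4,0],oo);print(c,' '.join("%d/%d"%(v[0],v[2]) for v in p))
for c in(0,30,80,120):
    p=prof(load("s17"),M+[0,c,0],M+[0,c+4,0],oo);print(c,' '.join("%d"%v[0] for v in p))
E
```

```text
18.95 [ 568.92 -119.45   97.28] [-2.22 -2.22  0.  ] [ 0.02 -0.25  1.  ] [-0.03 -0.05  0.01] 42.7531012618413 0.0
brass px 155 291 313 225 256
-5 151/153 152/153 154/150 139/154 93/197 85/189 104/194 107/196 91/174 75/157 57/139 51/121 153/177 215/221 166/173 148/149 157/156
-10 152/151 153/152 155/150 145/158 103/192 82/193 84/206 81/211 71/187 63/162 51/138 61/126 171/188 216/222 164/173 142/144 153/153
-15 150/150 151/151 152/149 143/159 100/202 82/187 88/214 82/208 70/184 64/160 50/134 55/120 154/176 215/222 163/173 147/148 152/153
-20 152/152 152/151 153/147 144/157 100/192 82/198 87/213 80/206 71/182 63/157 51/134 51/118 157/177 216/222 164/173 144/145 151/150
-25 152/152 151/151 155/150 146/159 102/194 79/181 80/191 79/203 70/179 62/155 49/132 52/117 166/181 216/221 162/170 139/141 153/152
-30 152/152 151/151 153/151 150/159 113/189 80/180 81/191 79/201 69/176 61/152 49/129 53/115 156/176 216/221 165/171 145/145 150/150
-35 151/152 152/153 152/152 153/152 133/171 111/197 87/205 76/199 68/176 59/148 46/125 64/122 178/193 218/221 165/172 141/142 150/148
-40 153/153 153/153 155/15
[... 622 characters left out ...]
22 164/170 147/146 149/148
-65 155/155 154/154 157/155 156/154 159/156 158/151 120/163 100/217 90/221 69/183 53/145 64/129 180/191 215/220 164/171 141/142 149/149
-70 156/155 156/155 158/153 161/159 138/138 92/94 96/101 113/146 138/176 161/187 161/181 127/141 175/184 221/225 173/179 147/147 150/150
-75 162/239 154/199 126/135 100/103 94/104 102/111 106/114 103/114 104/114 159/164 228/229 217/217 178/185 187/195 168/174 147/148 150/149
0 151 150 152 142 83 141 238 232 198 161 129 90 162 185 132 91 79
30 79 77 77 78 69 106 218 237 220 185 154 123 84 74 76 76 88
80 165 175 177 175 165 175 224 236 220 193 193 179 131 135 156 152 113
120 43 42 42 41 40 31 105 225 237 208 187 191 169 129 110 56 38
```

drive_tool(series=[[0.5, [0.0004, -0.001, -0.01], 0], [0.5, [0.0004, -0.001, -0.02], 0], [0.5, [0.0004, -0.001, -0.027], 0], [0.5, [0.0004, -0.001, -0.03], 0], [0.5, [0.0004, -0.001, -0.03], 0], [0.5, [0.0004, -0.001, -0.03], 0]], grip_force=40)

```text
time: 19.55
position: [569.5, -120.8, 67.2]
tool_rot: [2.221, 2.221, 0.0]
force: [-0.1, -0.7, 0.7]
gripper_width: 42.9
grasp_force: 0.0
```

drive_tool(series=[[0.5, [0, 0, -0.002], 0], [0.5, [0, 0, -0.0036], 0], [0.6, [0, 0, -0.0036], 0], [0.7, [0, 0, -0.0036], 0], [0.8, [0, 0, -0.0036], 0], [0.9, [0, 0, -0.0036], 0], [1, [0, 0, -0.0036], 0], [1, [0, 0, -0.0036], 0]])

```text
time: 20.35
position: [569.4, -120.7, 63.6]
tool_rot: [-2.221, -2.221, -0.0]
force: [-0.4, 0.7, 1.0]
gripper_width: 11.0
grasp_force: 40.0
```

drive_tool(series=[[1, [0, 0, 0], 0], [1, [0, 0, 0.002], 0], [1, [0, 0, 0.006], 0], [1, [0, 0, 0.012], 0], [1, [0, 0, 0.02], 0], [1, [0, 0, 0.02], 0]])

```text
time: 20.95
position: [570.1, -121.0, 84.9]
tool_rot: [2.22, 2.22, 0.002]
force: [0.6, 0.1, -1.3]
gripper_width: 10.9
grasp_force: 39.8
```

```bash
python3 look.py 18; python3 - <<'E'
from h import *
s=load("s18");P=ctrl.sense()["position"]
hsv=cv2.cvtColor(s["pixels"],cv2.COLOR_BGR2HSV);m=cv2.inRange(hsv,(14,120,60),(28,255,255))
p=proj(s,P+[0,0,2]);print("pred plug mid",p,"bow",proj(s,P+[0,-33,2]),"back",proj(s,P+[0,16,2]))
x0,y0=int(p[0])-22,int(p[1])-18
for r in range(y0,y0+36): print(r,''.join('#' if m[r,c] else ('o' if s["pixels"][r,c].min()>150 else ('.' if s["pixels"][r,c].max()<60 else ' ')) for c in range(x0,x0+50)))
print(x0)
E
```

```text
21.05 [ 569.63 -120.64   83.89] [2.22 2.22 0.  ] [ 0.26  0.83 -1.  ] [-0.02  0.03  0.04] 10.430274280332108 39.83785092830658
pred plug mid [296.34089444 231.89449406] bow [287.2556397  225.20767436] back [300.87703633 235.23313055]
213    ........ .    ...............   ooo   oooooo   
214    .........      ........ .....           oooooo 
215 oo  ..........    ..... ........            oooooo
216 ooo  ..........  ......  ......               oooo
217 oooo  ....................  o .                ooo
218 ooooo   ............. ....  oo  oo              oo
219 oooooo    ........... .....     ooo               
220 oooooooo   ..........  .....    ooooo             
221 ooooooooo   ........   .....    o  ooo            
222 ooooooooooo . .....    .....    o  ooooo          
223 ooooooooooo   .....    .....          ooo         
224 oooooooooooooo.....    ....            ooo        
225 oooooooooooooo.....    .....             ooo      
226 oooooooooooooo.....    .....                oo    
227 ooooooooo ooo .....    ....     o           o     
228 ooooooooooo   .....     #...    ooo   
[... 416 characters left out ...]
o      ooo  #   ooooooo    ooo ooooo
237     oooooo  ooooo     oooo  o   oo oooooooooo  ooo
238 oooooooooo   ooooo     ooooo    o ooo oooo oooooo 
239 ooooooooooo  o oooo     ooo ####    oooooo ooooooo
240 ooooooooooo     ooooo     o######    oooooo oo ooo
241 oooooooooooo     ooooo    #########  oooooo ooo   
242 ooooooooooooo  ooo oooo   ##########  ooooooooo  o
243  ooooooo oooooo     ooooo ###########   oo  oooooo
244   ooo o  oooo o       oooo ############  ooooooooo
245     oo    oo           oooo ############  ooo oooo
246      o         oo o     oooo ######## oo  oo ooo  
247        o      ooooo       ooo  ##### oooo   oo    
248        ooooo  oo o  o  o   oooo #### ooooooo      
274
```

The scene crop shows the plug held between the pads (brass at (298–303, 228–236)), clear of the jaws. Carrying it to the tray.

drive_tool(series=[[1, [0, 0, 0.02], 0], [1, [-0.005, -0.02, 0.03], 0], [1, [-0.02, -0.06, 0.03], 0], [1, [-0.035, -0.1, 0.03], 0], [1, [-0.05, -0.14, 0.03], 0], [1, [-0.065, -0.18, 0.03], 0], [1, [-0.08, -0.22, 0.03], 0], [1, [-0.092, -0.253, 0.03], 0]])

```text
time: 21.85
position: [475.9, -376.1, 113.4]
tool_rot: [2.223, 2.22, -0.001]
force: [0.0, 0.1, -1.0]
gripper_width: 10.8
grasp_force: 39.8
```

drive_tool(series=[[1, [0, 0, -0.03], 0], [1, [0, 0, -0.06], 0], [1, [0, 0, -0.08], 0], [1, [0, 0, -0.09], 0], [1, [0, 0, -0.095], 0], [1, [0, 0, -0.097], 0], [1, [0, 0, -0.097], 0]])

```text
time: 22.55
position: [477.8, -374.0, 17.1]
tool_rot: [2.221, 2.221, 0.0]
force: [-0.2, -0.1, -0.0]
gripper_width: 11.3
grasp_force: 39.9
```

```bash
python3 look.py 19; python3 - <<'E'
from h import *
s,t=load("s19"),load("t19");P=ctrl.sense()["position"]
for nm,f in(("scene",s),("top",t)):
    p=proj(f,P+[0,0,2]);print("pred plug mid",p)
    hsv=cv2.cvtColor(f["pixels"],cv2.COLOR_BGR2HSV);m=cv2.inRange(hsv,(14,120,60),(28,255,255))
    x0,y0=int(p[0]),int(p[1]);w=m[y0-25:y0+25,x0-30:x0+30];ys,xs=np.where(w);print(nm,len(xs),(xs.mean()+x0-30,ys.mean()+y0-25) if len(xs) else "")
E
```

```text
22.65 [ 477.87 -374.06   17.39] [2.22 2.22 0.  ] [-0.11 -0.48 -0.88] [-0.03  0.01 -0.01] 10.64956670352772 39.85957860946655
pred plug mid [266.24331786 197.52067123]
scene 24 (np.float64(268.7916666666667), np.float64(197.79166666666666))
pred plug mid [468.41957517 296.25771845]
top 39 (np.float64(466.4102564102564), np.float64(296.94871794871796))
```

Now 8 mm above the expected rest height; lowering slowly with a force check.

drive_tool(series=[[1, [0, 0, -0.002], 0], [1, [0, 0, -0.004], 0], [1, [0, 0, -0.006], 0], [1, [0, 0, -0.007], 0], [1, [0, 0, -0.007], 0]])

```text
time: 23.15
position: [477.3, -373.7, 9.3]
tool_rot: [-2.221, -2.221, 0.0]
force: [-0.3, -0.8, -0.4]
gripper_width: 11.0
grasp_force: 39.9
```

drive_tool(series=[[1, [0, 0, -0.0005], 0], [1, [0, 0, -0.001], 0], [1, [0, 0, -0.001], 0]])

```text
time: 23.45
position: [477.4, -373.8, 8.4]
tool_rot: [-2.221, -2.221, 0.0]
force: [-0.5, 0.4, -0.6]
gripper_width: 10.8
grasp_force: 39.9
```

drive_tool(series=[[1, [0, 0, -0.0005], 0], [1, [0, 0, -0.001], 0], [1, [0, 0, -0.001], 0]])

```text
time: 23.75
position: [477.4, -373.7, 7.5]
tool_rot: [-2.221, -2.221, 0.0]
force: [0.0, 0.5, -0.2]
gripper_width: 11.0
grasp_force: 39.9
```

drive_tool(series=[[1, [0, 0, -0.0005], 0], [1, [0, 0, -0.001], 0], [1, [0, 0, -0.001], 0]])

```text
time: 24.05
position: [477.5, -373.7, 7.1]
tool_rot: [2.221, 2.221, 0.0]
force: [-2.2, 1.4, 7.8]
gripper_width: 11.1
grasp_force: 40.7
```

Touched down. Releasing slowly and rising.

drive_tool(series=[[0.84, [0, 0, 0.0003], 0], [0.8, [0, 0, 0.0003], 0], [0.75, [0, 0, 0.0003], 0], [0.65, [0, 0, 0.0003], 0], [0.5, [0, 0, 0.0003], 0], [0.5, [0, 0, 0.0003], 0]])

```text
time: 24.65
position: [477.4, -373.8, 6.7]
tool_rot: [-2.221, -2.221, 0.0]
force: [0.2, -0.2, 0.5]
gripper_width: 42.4
grasp_force: 0.0
```

drive_tool(series=[[0.5, [0, 0, 0.02], 0], [0.5, [0, 0, 0.05], 0], [0.5, [0, 0, 0.09], 0], [0.5, [-0.02, -0.03, 0.13], 0], [0.5, [-0.04, -0.07, 0.17], 0], [0.5, [-0.06, -0.11, 0.2], 0], [0.5, [-0.07, -0.14, 0.22], 0], [0.5, [-0.07, -0.14, 0.22], 0]])

```text
time: 25.45
position: [403.6, -520.6, 231.1]
tool_rot: [2.224, 2.209, -0.007]
force: [0.5, 0.4, -0.4]
gripper_width: 42.9
grasp_force: 0.0
```

```bash
python3 look.py 20; python3 - <<'E'
from h import *
for nm,z in(("s20",11.5),("t20",11.5)):
    f=load(nm);hsv=cv2.cvtColor(f["pixels"],cv2.COLOR_BGR2HSV);m=cv2.inRange(hsv,(12,110,50),(28,255,255))
    p=proj(f,np.array([477.5,-373.7,11.5]));x0,y0=int(p[0]),int(p[1]);print(nm,"pred",p)
    for r in range(y0-12,y0+14): print(r,''.join('#' if m[r,c] else ('o' if f["pixels"][r,c].min()>150 else '.') for c in range(x0-22,x0+28)))
    w=m[y0-15:y0+15,x0-22:x0+22];ys,xs=np.where(w);print(len(xs),plane(f,(xs.mean()+x0-22,ys.mean()+y0-15),z))
t,g=load("t20"),load("t16")
a=t["pixels"][256:260].astype(float).mean(0);print("seam",np.round(a[354:362]),"groove",np.round(a[314:324,0]),"end",np.round(a[284:294,0]))
d=cv2.absdiff(t["pixels"],load("top0")["pixels"]).max(2)
for n,(x,y,w,h) in dict(can=(235,165,30,40),padlock=(285,170,35,40),thin_scr=(150,255,35,55)).items(): print(n,(d[y:y+h,x:x+w]>60).sum(),d[y:y+h,x:x+w].max())
E
```

```text
25.55 [ 406.32 -515.3   227.5 ] [ 2.22  2.22 -0.  ] [-0.21  0.61 -0.56] [0.06 0.01 0.02] 42.625150054644386 0.0
s20 pred [266.58279031 200.03625339]
188 ....oooo.....................................oo...
189 ..oooo.......................................oooo.
190 .ooo...........................................oo.
191 .o................................................
192 ..................................................
193 ................oooo..............................
194 ............ooooooooo.............................
195 ............ooooooooo.............................
196 ............ooooooooo.............................
197 .............oooooo####..........................o
198 ...................#####.......................ooo
199 ...................#######....................ooo.
200 ....................#######.................o.o...
201 .....................#######..............ooo.....
202 .......................######............ooo......
203 ........................####...........oo.........
204 .....................................ooo..........
205 ............
[... 1637 characters left out ...]
.........................
304 ..................................................
305 ..................................................
306 ..................................................
307 ..................................................
308 ..................................................
309 ..................................................
70 [ 476.26506729 -374.10835632   11.5       ]
seam [[ 46. 101. 124.]
 [ 47.  94. 115.]
 [ 42. 105. 131.]
 [ 66. 108. 130.]
 [127. 118. 117.]
 [ 95.  94.  91.]
 [ 96.  95.  92.]
 [ 96.  96.  93.]] groove [142. 142. 142. 142. 134.  98. 122. 140. 140. 139.] end [ 45.  44.  44.  44.  43.  48.  88. 135. 132. 132.]
can 0 2
padlock 0 3
thin_scr 0 4
```

```bash
python3 -c "
from rig import ctrl
print(ctrl.sense()['joint_vel'].round(3),ctrl.close_job())"
```

```text
the job is handed in; nothing more can be done
[-0.038  0.015 -0.043  0.05  -0.01  -0.013 -0.008] None
```

The job is handed in at about 26 s: the plug lies with its key in the tray, the follower is in the lock with its nose about 2 mm past the front (I gave its end a small push after letting go), and the other tools, oil can and padlock have not moved.

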